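# Hook a filter frame under its lip and swing it down into the catch

## Task

Fit the loose aluminium filter frame into the open bay of the grey fume-extractor housing: slide its thin front tongue under the bay's retaining lip, swing the frame down flat, and press the far rim gently until the spring catch snaps over it. Feel for the end of the slot rather than forcing it, and do not knock the tools and parts lying around.

Things in the scene. Friction and masses are not known exactly. Their poses are not given: they have to be found in the camera images.
- housing: Fixed grey fume-extractor housing lying flat, 212 (x) x 124 (y) x 20 mm, origin at the centre of its underside; +x away from the robot, z up. The dark steel bay on it sits in slotted screw holes: it may stand up to 16 mm towards the housing's +x or -x of its nominal place, differently every time. This offset is not measured and must be felt; sideways and in height the bay is exact.
- floor_nominal (a point): Nominal centre of the bay's floor (no offset), 24 mm above the housing's origin. In mm from here: floor open at x -10 to 40, y within 34; side rails at y = +-42.5, 8 high; far wall face at x = 56.5, 8.5 high. The fitted frame's origin lies here within 1.5 mm in x plus the bay's offset, 2.5 mm in y, frame x along housing x.
- slot_nominal (a point): Nominal foot of the slot's end wall (no offset), at x = -63.5 mm, on the bay floor, at the robot's side. The lip covers the first 7 mm from the wall; its underside is 8 mm and its top 12 mm above the floor; the slot opens towards +x over the full width. The frame is too long to go in level past lip and catch: it goes in tilted about 15 to 25 degrees, tongue end low, and is then swung down.
- catch_nominal (a point): Nominal tip of the closed catch's nose (no offset), x = 50.5 mm, 10.5 mm above the bay floor; 30 mm wide in y. Above it a ramp leans away towards +x at 62 degrees from level, to 25 mm above the floor. The catch's block ends 84 mm from the bay's centre.
- catch (a joint): Spring catch at the far end of the bay, slides along the housing's x: 0 = shut, up to 0.009 m when pushed back; spring 1.2 N shut plus 0.2 N per mm. The frame's far rim pushes it back by its ramp on the way down (roughly 4 to 12 N down on the rim) and it snaps shut over the rim when the frame is flat on the floor, its nose then about 1.5 mm above the rim.
- filter_frame: Loose aluminium filter frame, 117 (x) x 80 (y) mm, about 0.15 kg, origin at its underside, z up. In its frame in mm: thin tongue x -62 to -44, 4 thick (z 0 to 4); frame x -44 to 55, 8 thick; flat far rim x 30 to 55; pull rib x -1 to 11, y within 22, top z 42. It bends if pressed against the housing with more than 30 N.
- rib_top (a point): middle of the top of the frame's pull rib, at x = 5, y = 0, z = 42 mm in the frame's frame; pinch the rib across its 12 mm thickness
- driver_red: loose red-handled screwdriver, 166 mm, a bystander between the two places, origin under its centre; leave it alone
- relay_block: loose cream relay, 36 x 36 x 54 mm, a bystander, origin under its centre; leave it alone
- solder_spool: loose spool of solder, 86 x 70 x 56 mm, a bystander, origin under its centre; leave it alone
Not all that is in view belongs to the job. Leave any pink or red look-alike of the filter_frame alone.

How it is judged:
At the end, for the whole second after the job is handed in: The filter frame lies flat in the bay (tilt under 0.03 rad, underside 22.5 to 26.5 mm above the housing's underside, within 20 mm along and 6 mm across the housing's centre, in line within 0.09 rad), tongue under the lip, the catch shut over the far rim (joint under 1.5 mm), and at rest (z of filter_frame in the frame of housing between 0.0225 and 0.0265 m and x of filter_frame in the frame of housing between -0.02 and 0.02 m and y of filter_frame in the frame of housing between -0.006 and 0.006 m and angle between filter_frame's own z axis and vertical below 0.03 rad and angle between the x axis of filter_frame and the x axis of housing, either way round below 0.09 rad and value of joint catch below 0.0015 m and linear speed of filter_frame below 0.01 m/s); the robot touches nothing.
It fails at once if the frame was forced against the housing with more than 30 N (contact force between filter_frame and housing above 30 N).
It fails at once if the robot pushed on the housing itself with more than 30 N (contact force between the arm and housing above 30 N).
It fails at once if a bystander was knocked away (distance of any of driver_red, relay_block, solder_spool from where it was at the start of the episode above 0.02 m).
It also fails if it takes over 54 s, if anything falls off the work surface, if the arm or the gripper's body presses on something with over 40 N, if the wrist force passes 120 N, or if a joint passes its speed limit or range.

## Robot

A 7-joint arm with a two-finger parallel gripper is mounted at the origin on a cart in front of the work surface, level with it; the furniture and walls round the work are solid. World frame = base frame: x ahead of the robot, y to its left, z up, the work surface at z = 0. Lengths are in m, angles in rad, forces in N, time in s.
With the tool pointing down it reaches from about 0.35 to 0.775 m from the base axis. Payload 3.1 kg.
Tool frame: the origin (TCP) lies at the very end of the fingers, on their centre line; the grasp point (between the pads) lies 19 mm behind it (grasp_offset is the distance from the TCP to the grasp point, in m); z points along the fingers, y is the line along which they close (so a half turn about z gives the same grasp; the last joint's range is limited). The gripper opens to 85 mm and grips with 20 to 120 N. Pads are 22 mm wide; open, the fingers measure 114 mm over their backs; the gripper's body (76 mm by 85 mm) begins 54 mm behind the grasp point. The pads swing forward as they close: fully open they stand 13 mm farther back than shut.
Start: joints at [-1.34, 0.311, 0.014, 1.512, -0.004, 1.319, -0.027], TCP at [0.148, 0.53, 0.231] pointing down, gripper open.
Joint ranges: [-2.7, 2.7], [-0.3, 1.91], [-1.27, 1.3], [0.12, 2.57], [-1.44, 4.58], [0.2, 2.03], [-3.05, 3.05]. Speed limits (rad/s): [2.79, 2.79, 3.14, 3.14, 3.14, 3.14, 3.14].

## Interface

Orientations are given as a unit quaternion [x, y, z, w].
In Python, from workcell import state, grab_frame, job_done, grasp_offset gives the robot as it stands. The module is installed in compiled form; this text tells all that it offers.
- The arm moves only by the tool play_rows, never from a script. Its argument "increments" is text: rows parted by semicolons, each of 7 numbers parted by spaces: the closure, from 0 (fully open) to 1 (shut), then the shift along the tool's x, y, z in units of 25 mm (1.0 is 25 mm), then the turn, a rotation vector about the tool's x, y, z in units of 6 degrees (1.0 is 6 degrees). In form: claw x y z ax ay az; .... A call has 1 to 12 rows; each row shifts and turns the commanded pose from where the row before left it, along the tool's axes as they then stand; what a row does not reach is not made up. A row lasts 1/10 s, in which the tool goes at most 50 mm and 8.59 degrees, less where a joint would pass 70% of its speed; a pose out of reach is approached as far as the arm can. A call is refused whole if a number of a shift passes 1 or a number of a turn 1, either way. A call with a gripper value outside its range is refused whole. The fingers move at their own pace and stop on an object; the grip force is fixed at half the most. Time passes only in rows, so rows that do not move let the fingers close. It gives the time, the measured TCP pose, the force, the opening and the grip force at its end, in the units of the state.
- state(): the state, without advancing time (a new reading comes with each control period).
- grab_frame(name): name is "scene" or "top" or "wrist"; returns a dict with "frame" (384x512x3 uint8, red, green, blue), "camera_matrix" (3x3 intrinsics, pixels), "k1" (the pictures are not rectified: a ray, as slopes to the right and down, at radius r is drawn at 1 + k1 r^2 times it, then the intrinsics apply), "extrinsics" (4x4, takes a point from camera to world coordinates). Camera axes: x right, y down, z forward; pixel columns grow to the right and rows downward; lengths in m; the calibration is good to about 2 mm. A picture is of the moment at which its call begins. There is no depth.
- job_done(): hands the job in; it is judged then, once.
The state is a dict: "clock": time; "joints": joint angles; "joint_velocities": joint speeds; "joint_torque": joint torques, N m; "eef_pos": TCP position; "tcp_rot": TCP orientation; "wrist_force": force on the tool from outside, world axes, zero at the start; "torque": the same for the moment, N m; "width": opening from 0.0 (shut) to 1.0 (fully open); "finger_force": force on a finger pad.
Only numpy, scipy, OpenCV 4.12 (cv2) and the standard library are available. Lean on these libraries where they do the work, as an engineer would, in place of code of your own. Each camera call takes 0.05 s, during which the arm holds its last target. There are 200 camera calls.

## Working session

There is one attempt and no reset: what is moved stays moved. The work goes in short steps, Python scripts to look and compute and a tool call to move; the robot and the scene stay as the last step left them, time stands still between calls to the robot, and variables do not carry over. Pictures are saved under pics/ and viewed, at most 10 in all, crops included, and the job is handed in when it is done.

Besides the shell and the picture viewer there is one more tool, called after "Call:" as a command line: name --argument value ..., lists and objects as JSON in quotes. play_rows: Moves the arm, as the interface text tells. Its arguments: {"type":"object","properties":{"increments":{"type":"string"}},"required":["increments"]}

```bash
mkdir -p pics
python3 - <<'E'
from workcell import *
import cv2,numpy as np
s=state();print(s['clock'],s['eef_pos'],s['tcp_rot'],s['width'],grasp_offset)
for n in ("top","scene"):
    g=grab_frame(n);np.savez(f"{n}.npz",**g)
    print(n,g['camera_matrix'].tolist(),g['k1'],np.round(g['extrinsics'],3).tolist())
    cv2.imwrite(f"pics/{n}.png",cv2.resize(g['frame'][:,:,::-1],(800,600),interpolation=cv2.INTER_CUBIC))
E
```

```text
0.0 [0.14795683 0.52894441 0.23019508] [ 1.35913000e-01  9.90720024e-01 -1.21574770e-03 -1.14008418e-04] 0.9999479545937605 0.0187
top [[430.45552657222754, 0.0, 261.839019115817], [0.0, 430.45552657222754, 192.0075196398042], [0.0, 0.0, 1.0]] -0.162520912846689 [[-0.005, -0.983, 0.183, 0.187], [-1.0, 0.008, 0.014, -0.012], [-0.015, -0.182, -0.983, 1.541], [0.0, 0.0, 0.0, 1.0]]
scene [[474.8982330826517, 0.0, 261.999706228342], [0.0, 474.8982330826517, 193.16893956717243], [0.0, 0.0, 1.0]] 0.015110225051719701 [[0.055, -0.633, 0.772, -0.536], [-0.998, -0.019, 0.056, -0.093], [-0.021, -0.774, -0.633, 0.897], [0.0, 0.0, 0.0, 1.0]]
```

View pics/top.png

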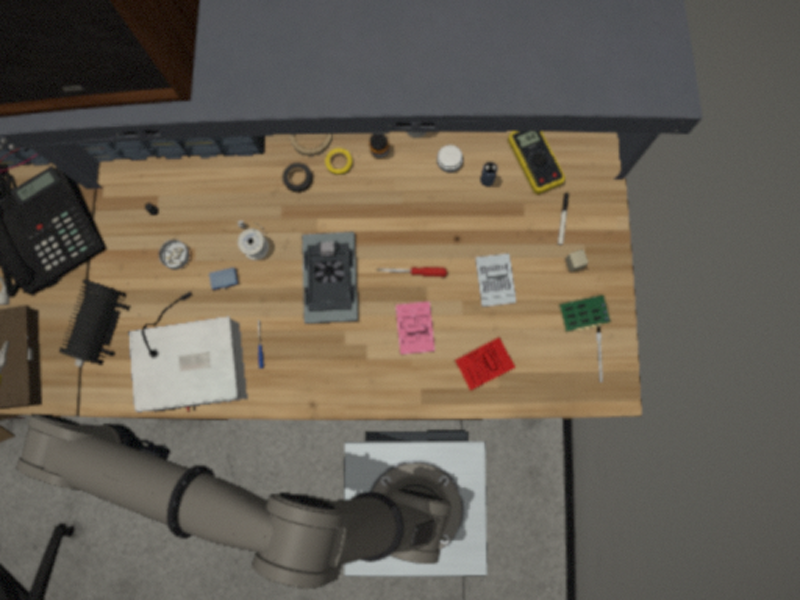

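View pics/scene.png

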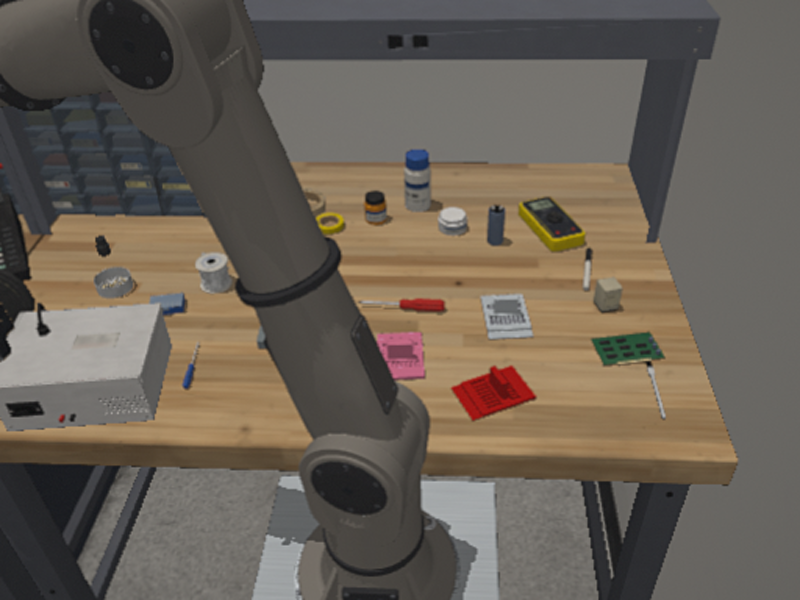

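Top view: three frame shapes: grey at (495,280), pink at (415,328), red at (487,364). The grey aluminium one fits; pink and red are the look-alikes. The housing is at (330,278), the red driver at (412,271) between them, and the relay at (577,260). I'll confirm with one enlarged crop.

```bash
cat > h.py <<'E'
import cv2,numpy as np
from scipy.spatial.transform import Rotation as R
def load(n): return dict(np.load(n+".npz"))
def proj(g,P):
    E=np.linalg.inv(g['extrinsics']);P=np.atleast_2d(P)
    c=P@E[:3,:3].T+E[:3,3];s=c[:,:2]/c[:,2:];s=s*(1+g['k1']*(s**2).sum(1,keepdims=True))
    K=g['camera_matrix'];return s*[K[0,0],K[1,1]]+K[:2,2]
def unproj(g,uv,z):
    K=g['camera_matrix'];d=(np.atleast_2d(uv)-K[:2,2])/[K[0,0],K[1,1]];s=d.copy()
    for _ in range(20): s=d/(1+g['k1']*(s**2).sum(1,keepdims=True))
    E=g['extrinsics'];r=np.c_[s,np.ones(len(s))]@E[:3,:3].T;o=E[:3,3]
    return o+r*((np.broadcast_to(z,len(s))-o[2])/r[:,2])[:,None]
E
python3 - <<'E'
from h import *
g=load("top");f=g['frame'][:,:,::-1]
a=f[145:210,185:245];b=f[150:215,290:350]
cv2.imwrite("pics/crop.png",np.hstack([cv2.resize(x,None,fx=6.6,fy=6.6,interpolation=cv2.INTER_CUBIC) for x in(a,b)]))
for uv in[(330,278),(495,280)]: print(unproj(g,np.array(uv)*.64,0.01))
E
```

```text
[[0.52545634 0.19491078 0.01      ]]
[[ 0.51747981 -0.19025021  0.01      ]]
```

View pics/crop.png

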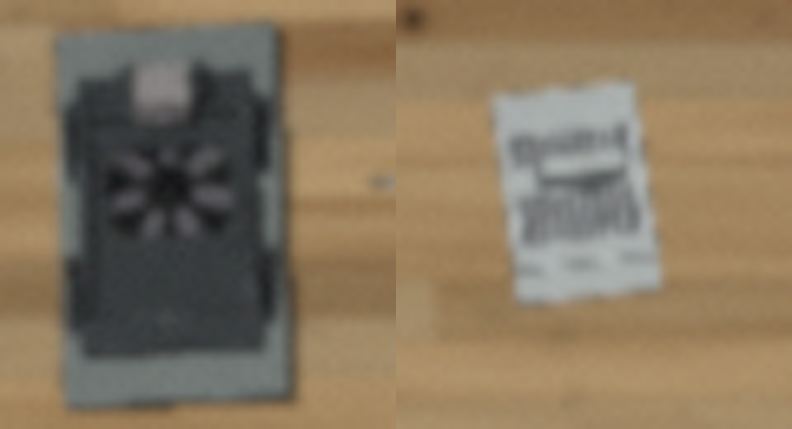

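The right crop confirms the grey frame: rib top at crop (580,165), tongue end (plain, dashes) at the bottom towards the robot, corners (492,95), (634,83), (662,288), (516,305). The left crop shows the housing with corners (55,32), (280,25), (292,398), (65,408), and the catch at the far end around (162,90).

Run:
```python
from h import *
from scipy.optimize import least_squares
g=load("top")
def fit(P,uv,p0):
    P=np.array(P)/1000
    def W(p): return np.c_[P[:,:2]@R.from_euler('z',p[2]).as_matrix()[:2,:2].T+p[:2],P[:,2]]
    r=least_squares(lambda p:(proj(g,W(p))-uv).ravel(),p0);return r.x,r.fun
fr=np.array([(492,95),(634,83),(662,288),(516,305),(583,166)])/6.6+[290-60,150]
fr[:,0]=290+(np.array([492,634,662,516,583])-396)/6.6
hs=np.array([(55,32),(280,25),(292,398),(65,408)])/6.6+[185,145]
p,e=fit([(55,40,8),(55,-40,8),(-62,-40,4),(-62,40,4),(5,0,42)],fr,[.52,-.19,0]);print("frame",p.round(4),e.round(1))
q,e=fit([(106,62,20),(106,-62,20),(-106,-62,20),(-106,62,20)],hs,[.52,.19,0]);print("hous",q.round(4),e.round(1))
# catch block rear top edge
c=unproj(g,np.array([[162,65]])/6.6+[185,145],.049)[0];print("catch rear rel",R.from_euler('z',-q[2]).apply(c-[*q[:2],0]))
b=unproj(g,np.array([[175,355]])/6.6+[185,145],.03)[0];print("bay near edge rel",R.from_euler('z',-q[2]).apply(b-[*q[:2],0]))
# seek: hover above frame, tool y along frame x
T=lambda yaw:R.from_matrix(np.c_[[np.sin(yaw),-np.cos(yaw),0],[-np.cos(yaw),-np.sin(yaw),0],[0,0,-1]])
from workcell import state
s=state();C=R.from_quat(s['tcp_rot'])
for nm,y in(("f",p[2]),("f+pi",p[2]+np.pi)):
  print(nm,(C.inv()*T(y)).as_rotvec(degrees=True).round(1))
rib=R.from_euler('z',p[2]).apply([.005,0,0])[:2]+p[:2];print("rib",rib, "d tool", C.inv().apply([*rib-s['eef_pos'][:2],0]).round(4))
```

```text
frame [ 0.5218 -0.1923  0.0965] [ 0.   0.3  0.1 -0.  -0.1  0.2  0.2 -0.1 -0.2 -0.4]
hous [0.5256 0.1939 0.0422] [ 0.4  0.3 -0.2 -0.4 -0.1  0.  -0.1  0.1]
catch rear rel [0.07654567 0.00013934 0.049     ]
bay near edge rel [-0.08096403 -0.00066003  0.03      ]
f [-1.000e-01 -1.000e-01 -1.112e+02]
f+pi [-0.1  0.1 68.8]
rib [ 0.52675626 -0.19186593] d tool [-0.5589 -0.5922  0.0013]
```

Call:
play_rows --increments "0 -1 -.97 0 0 0 0;0 -1 -.97 0 0 0 0;0 -1 -.97 0 0 0 0;0 -1 -.97 0 0 0 0;0 -1 -.97 0 0 0 0;0 -1 -.97 0 0 0 0;0 -1 -.97 0 0 0 0;0 -1 -.97 0 0 0 0;0 -1 -.97 0 0 0 0;0 -1 -.97 0 0 0 0;0 -1 -.97 0 0 0 0;0 -1 -.97 0 0 0 0"

```text
clock: 1.3
eef_pos: [0.3589, 0.1672, 0.231]
tcp_rot: [0.136, 0.991, -0.0, -0.0]
wrist_force: [0.7, 1.0, 1.3]
width: 0.999
finger_force: 0.0
```

Call:
play_rows --increments "0 -.86 -1 0 0 0 0;0 -.86 -1 0 0 0 0;0 -.86 -1 0 0 0 0;0 -.86 -1 0 0 0 0;0 -.86 -1 0 0 0 0;0 -.86 -1 0 0 0 0;0 -.86 -1 0 0 0 0;0 -.86 -1 0 0 0 0;0 -.86 -1 0 0 0 0;0 -.86 -1 0 0 0 0;0 -.86 -1 0 0 0 0;0 -.86 -1 0 0 0 0"

```text
clock: 2.5
eef_pos: [0.5266, -0.1906, 0.2307]
tcp_rot: [0.136, 0.991, 0.0, -0.001]
wrist_force: [0.1, -0.2, 0.3]
width: 1.0
finger_force: 0.0
```

Call:
play_rows --increments "0 0 0 0 0 0 .955;0 0 0 0 0 0 .955;0 0 0 0 0 0 .955;0 0 0 0 0 0 .955;0 0 0 0 0 0 .955;0 0 0 0 0 0 .955;0 0 0 0 0 0 .955;0 0 0 0 0 0 .955;0 0 0 0 0 0 .955;0 0 0 0 0 0 .955;0 0 0 0 0 0 .955;0 0 0 0 0 0 .955"

```text
clock: 3.7
eef_pos: [0.5261, -0.1894, 0.2307]
tcp_rot: [0.673, 0.74, -0.0, -0.001]
wrist_force: [-0.6, 0.5, -0.3]
width: 0.997
finger_force: 0.0
```

Run:
```python
from h import *
from workcell import *
s=state();print(s['clock'],s['eef_pos'],R.from_quat(s['tcp_rot']).as_matrix().round(4).tolist(),np.round(s['joints'],2),s['wrist_force'])
for n in("wrist","top"):
    g=grab_frame(n);np.savez(n+"1.npz",**g)
g=load("wrist1");cv2.imwrite("pics/w1.png",cv2.resize(g['frame'][:,:,::-1],(800,600)))
```

```text
3.7 [ 0.52606643 -0.18938437  0.23073657] [[-0.094, 0.9956, -0.001], [0.9956, 0.094, 0.0006], [0.0007, -0.001, -1.0]] [-0.37  0.46  1.    1.51 -0.39  1.38  0.75] [-0.5722757   0.52110094 -0.30859162]
```

View pics/w1.png

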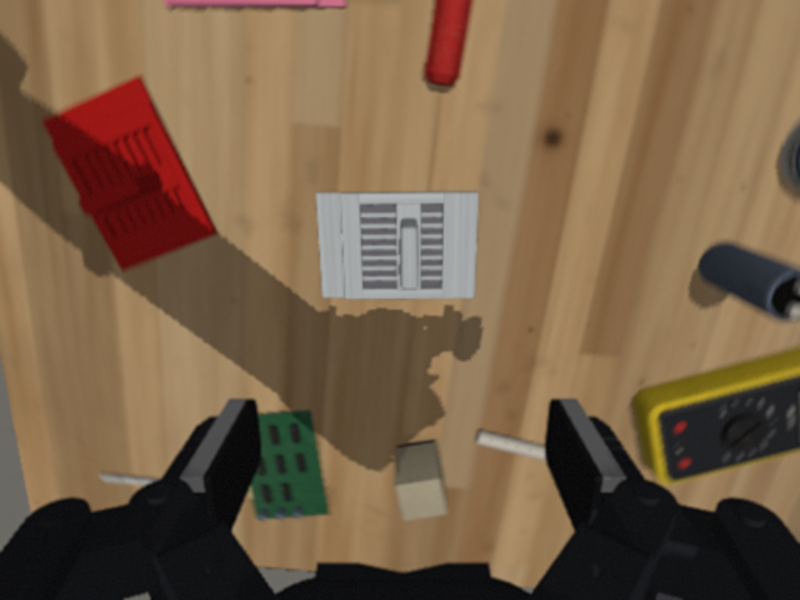

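The wrist view shows the grey frame with tongue left, corners (317,193), (479,192), (474,298), (323,299) and the rib's top around (409,257). The red look-alike is at (130,170), the driver handle at (448,40), and the relay at (420,480).

```bash
cat >> h.py <<'E'
from scipy.optimize import least_squares
def fit(g,P,uv,p0,th=0):
    P=np.array(P)/1000
    def W(p): return np.c_[P[:,:2]@R.from_euler('z',p[2]).as_matrix()[:2,:2].T+p[:2],P[:,2]]
    r=least_squares(lambda p:(proj(g,W(p))-uv).ravel(),p0);return r.x,r.fun
E
python3 - <<'E'
from h import *
from workcell import state
g=load("wrist1")
p,e=fit(g,[(-62,40,4),(55,40,8),(55,-40,8),(-62,-40,4)],np.array([(317,193),(479,192),(474,298),(323,299)])*.64,[.52,-.19,.1]);print(p.round(4),e.round(2))
Rz=R.from_euler('z',p[2])
print("rib pred",proj(g,Rz.apply(np.array([(5,0,42),(-1,22,42),(11,-22,42)])/1000)+[*p[:2],0])/.64)
s=state();C=R.from_quat(s['tcp_rot'])
t=Rz.apply([.005,0,.015])+[*p[:2],0];print("d tool",C.inv().apply(t-s['eef_pos'])/.025)
y=p[2]+np.pi;T=R.from_matrix(np.c_[[np.sin(y),-np.cos(y),0],[-np.cos(y),-np.sin(y),0],[0,0,-1]])
print("rot",(C.inv()*T).as_rotvec(degrees=True)/6)
E
```

```text
[ 0.5256 -0.1928  0.1043] [-0.64  0.2   0.1   0.2   0.72  0.22 -0.15 -0.59]
rib pred [[409.9194593  259.63006576]
 [400.64332529 227.43672079]
 [418.81596838 290.52138621]]
d tool [-0.13290115  0.18089533  8.62592496]
rot [-0.01281877 -0.00203528 -0.0571933 ]
```

Call:
play_rows --increments "0 -.13 .18 0 0 0 -.06;0 0 0 1 0 0 0;0 0 0 1 0 0 0;0 0 0 1 0 0 0;0 0 0 1 0 0 0;0 0 0 1 0 0 0;0 0 0 1 0 0 0;0 0 0 1 0 0 0;0 0 0 1 0 0 0;0 0 0 .4 0 0 0;0 0 0 .22 0 0 0;0 0 0 0 0 0 0"

```text
clock: 5.0
eef_pos: [0.5313, -0.1928, 0.0158]
tcp_rot: [0.669, 0.743, -0.0, -0.0]
wrist_force: [0.1, -0.1, -0.7]
width: 1.001
finger_force: 0.0
```

Call:
play_rows --increments "1 0 0 0 0 0 0;1 0 0 0 0 0 0;1 0 0 0 0 0 0;1 0 0 0 0 0 0;1 0 0 0 0 0 0;1 0 0 0 0 0 0;1 0 0 0 0 0 0;1 0 0 0 0 0 0;1 0 0 0 0 0 0;1 0 0 0 0 0 0"

```text
clock: 6.0
eef_pos: [0.5316, -0.1927, 0.0162]
tcp_rot: [0.669, 0.743, 0.0, 0.0]
wrist_force: [-0.0, 0.3, 3.7]
width: 0.13
finger_force: 62.2
```

Call:
play_rows --increments "1 0 0 -.3 0 0 0;1 0 0 -.9 0 0 0;1 0 0 -1 0 0 0;1 0 0 -1 0 0 0;1 0 0 -1 0 0 0;1 0 0 -1 0 0 0;1 0 0 -1 0 0 0;1 .5 0 -.6 0 0 0;1 1 0 0 0 0 0;1 1 0 0 0 0 0;1 1 0 0 0 0 0;1 1 0 0 0 0 0"

```text
clock: 7.2
eef_pos: [0.5183, -0.0796, 0.1852]
tcp_rot: [0.669, 0.743, -0.001, -0.001]
wrist_force: [0.8, 0.3, -1.5]
width: 0.131
finger_force: 61.3
```

Call:
play_rows --increments "1 1 0 0 0 0 0;1 1 0 0 0 0 0;1 1 0 0 0 0 0;1 .5 0 0 0 0 0;1 0 0 0 0 0 0;1 0 0 0 0 0 0"

```text
clock: 7.8
eef_pos: [0.5101, 0.005, 0.1857]
tcp_rot: [0.67, 0.743, -0.001, 0.0]
wrist_force: [-0.2, -0.6, -1.0]
width: 0.123
finger_force: 61.3
```

Run:
```python
from h import *
from workcell import *
s=state();print(s['clock'],s['eef_pos'],s['tcp_rot'],np.round(s['joints'],2),s['wrist_force'],s['torque'])
g=grab_frame("wrist");np.savez("wrist2.npz",**g)
cv2.imwrite("pics/w2.png",cv2.resize(g['frame'][:,:,::-1],(800,600),interpolation=cv2.INTER_CUBIC))
```

```text
7.8 [0.51011842 0.00500929 0.18571436] [ 6.69630669e-01  7.42693883e-01 -6.24275088e-04  4.16251435e-04] [-0.81  0.38  1.01  1.72 -0.34  1.23  0.39] [-0.19036854 -0.62944761 -0.95663044] [-0.06354049 -0.01666386 -0.02312515]
```

View pics/w2.png

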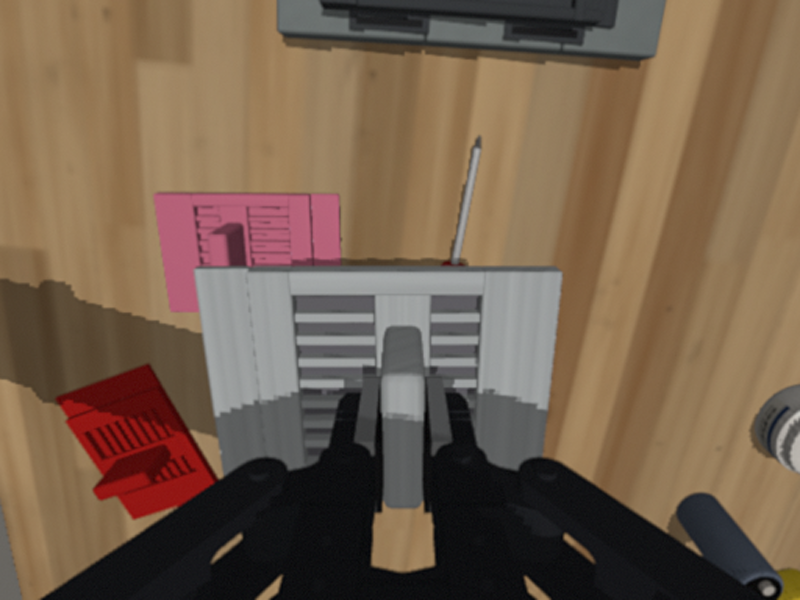

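Held as planned: the frame's far-side corners are at (197,268) and (560,267) and the rib is between the pads. The housing only shows at the top edge (row 45), so I'll go nearer for its pose.

Call:
play_rows --increments "1 1 0 0 0 0 0;1 1 0 0 0 0 0;1 1 0 0 0 0 0;1 1 0 0 0 0 .3;1 .4 0 0 0 0 .29;1 0 0 0 0 0 0;1 0 0 0 0 0 0"

```text
clock: 8.55
eef_pos: [0.4996, 0.1136, 0.186]
tcp_rot: [0.693, 0.721, -0.0, 0.001]
wrist_force: [0.5, -0.1, -0.9]
width: 0.124
finger_force: 61.3
```

Run:
```python
from h import *
from workcell import *
s=state();print(s['clock'],s['eef_pos'],s['tcp_rot'],s['wrist_force'])
g=grab_frame("wrist");np.savez("wrist3.npz",**g,pos=s['eef_pos'],rot=s['tcp_rot'])
cv2.imwrite("pics/w3.png",cv2.resize(g['frame'][:260,50:450,::-1],(800,520),interpolation=cv2.INTER_CUBIC))
# predicted corners of held frame in wrist2: TCP at (5,0,16.2)
C=R.from_quat([0.66963,0.742694,-0.00062,0.000416]);g2=load("wrist2")
F=np.c_[[0,1,0],[1,0,0],[0,0,-1]] # columns: frame axes in tool
P=(np.array([(-62,40,4),(55,40,8),(55,40,0)])-[5,0,16.2])/1000@F.T
print(proj(g2,C.apply(P)+[.51012,.00501,.18571])/.64)
```

```text
8.55 [0.49956277 0.11356824 0.18595164] [ 6.92646330e-01  7.21276956e-01 -3.68945712e-04  6.91814332e-04] [ 0.51396674 -0.07855454 -0.88796578]
[[194.06957439 270.5480122 ]
 [565.50928031 273.96498357]
 [558.04716227 266.96811253]]
```

View pics/w3.png

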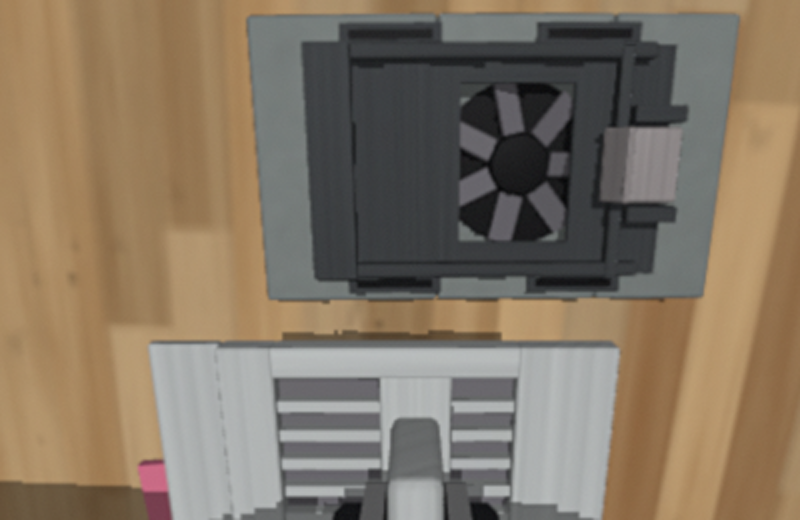

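The crop shows the housing corners (248,16), (739,14), (703,296), (270,298). The lip edge runs (351,48)–(357,272), and the floor opening has corners (460,84), (574,82), (565,240), (459,240). The catch is at (640,165) at the far end.

Run:
```python
from h import *
g=load("wrist3")
px=lambda a:np.array(a)/2+[50,0]
q,e=fit(g,[(-106,62,20),(106,62,20),(106,-62,20),(-106,-62,20)],px([(248,16),(739,14),(703,296),(270,298)]),[.5256,.1939,.0422]);print("hous",q.round(4),e.round(2))
def rel(uv,z):return (R.from_euler('z',-q[2]).apply(unproj(g,px(uv),z)-[*q[:2],0])*1000).round(1)
print("floor",rel([(460,84),(574,82),(565,240),(459,240)],.024).tolist())
print("lip",rel([(351,48),(357,272)],.036).tolist())
print("outer rails y",rel([(500,47),(500,272)],.032).tolist())
s=dict(pos=g['pos'],rot=g['rot']);C=R.from_quat(s['rot'])
F=np.c_[[0,1,0],[1,0,0],[0,0,-1]]
P=(np.array([(-62,40,4),(55,40,8)])-[5,0,16.2])/1000@F.T
print("held pred",(proj(g,C.apply(P)+s['pos'])-[50,0])*2, "seen (150,342),(619,343)")
# lateral offset of the held far side at its height
w=C.apply(P)+s['pos'];se=np.array([unproj(g,px([u]),z)[0] for u,z in zip([(150,342),(619,346)],w[:,2])]);print("seen-pred in tool mm",(C.inv().apply(se-w)*1000).round(1))
```

```text
hous [0.5299 0.1955 0.0472] [-1.67 -0.89  2.   -0.79  1.02  1.27 -1.34  1.63]
floor [[-14.6, 33.4, 24.0], [34.5, 34.0, 24.0], [35.0, -33.3, 24.0], [-14.1, -33.0, 24.0]]
lip [[-59.9, 46.1, 36.0], [-60.7, -45.5, 36.0]]
outer rails y [[1.2, 46.6, 32.0], [4.4, -46.6, 32.0]]
held pred [[148.11729635 346.13889634]
 [623.71695008 350.5004075 ]] seen (150,342),(619,343)
seen-pred in tool mm [[ 1.1  0.6 -0. ]
 [ 1.1 -1.3 -0. ]]
```

```bash
cat >> h.py <<'E'
H=dict(p=np.array([.5295,.1950]),yaw=.0460,dy=-.0008)
# tool pose for tilt th (deg), tongue-tip bottom at housing x tx, height h above floor (mm)
def pose(tx,h,th):
    F=R.from_euler('y',-th,degrees=True); Z=R.from_euler('z',H['yaw'])
    tcp=np.array([tx,H['dy']*1000,24+h])+F.apply([67,0,16.2])
    M=np.c_[[0,1,0],[1,0,0],[0,0,-1]]
    return Z.apply(tcp/1000)+[*H['p'],0], Z*F*R.from_matrix(M)
def go(tx,h,th,s=None):
    from workcell import state
    s=s or state();C=R.from_quat(s['tcp_rot']);p,T=pose(tx,h,th)
    print("t",round(s['clock'],2),"rot units",((C.inv()*T).as_rotvec(degrees=True)/6).round(3),"shift in target axes",(T.inv().apply(p-s['eef_pos'])/.025).round(3),"cur axes",(C.inv().apply(p-s['eef_pos'])/.025).round(3))
def where():
    from workcell import state
    s=state();C=R.from_quat(s['tcp_rot']);Z=R.from_euler('z',H['yaw']).inv()
    M=R.from_matrix(np.c_[[0,1,0],[1,0,0],[0,0,-1]])
    F=Z*C*M.inv();b=Z.apply(s['eef_pos']-[*H['p'],0])*1000+F.apply([-67,0,-16.2])
    print("t",round(s['clock'],2),"tip x,y,h",b.round(1)-[0,0,24],"tilt/roll/yaw",F.as_euler('yxz',degrees=True).round(2),"F",Z.apply(s['wrist_force']).round(1),"tau",np.round(s['torque'],2))
E
python3 -c "
from h import *
where();go(-50,15,16)
# one cam-plane descent: axes map
p0,T=pose(-50,15,16);print('1mm down',T.inv().apply([0,0,-.001])/.025,'1mm -x',T.inv().apply(R.from_euler('z',H['yaw']).apply([-.001,0,0]))/.025)"
```

```text
t 8.6 tip x,y,h [-100.6  -79.9  145.8] tilt/roll/yaw [-0.03 -0.07 -0.37] F [-0.7 -0.9 -1.3] tau [-0.04 -0.04  0.04]
t 8.6 rot units [-2.662  0.021 -0.06 ] shift in target axes [3.18  0.43  4.824] cur axes [3.197 1.72  4.515]
1mm down [ 0.         -0.01102549  0.03845047] 1mm -x [-7.03973170e-18 -3.84504678e-02 -1.10254942e-02]
```

Call:
play_rows --increments "1 .5 0 0 -.887 .007 -.02;1 .7 .1 0 -.887 .007 -.02;1 .7 .1 0 -.887 .007 -.02;1 .68 .1 0 0 0 0;1 .4 .1 0 0 0 0;1 .2 .03 .3 0 0 0;1 0 0 .9 0 0 0;1 0 0 .9 0 0 0;1 0 0 .9 0 0 0;1 0 0 .9 0 0 0;1 0 0 .5 0 0 0;1 0 0 0 0 0 0"

```text
clock: 9.8
eef_pos: [0.5367, 0.1948, 0.0803]
tcp_rot: [0.684, 0.716, 0.099, 0.096]
wrist_force: [-0.4, -0.0, -1.5]
width: 0.127
finger_force: 61.2
```

Run:
```python
from h import *
from workcell import *
where();go(-50,4,16);print(np.round(state()['joints'],2))
for n in("wrist","scene","top"):
    g=grab_frame(n);np.savez(n+"4.npz",**g)
    cv2.imwrite(f"pics/{n}4.png",g['frame'][:,:,::-1])
g=load("wrist4");cv2.imwrite("pics/w4.png",cv2.resize(g['frame'][:,:,::-1],(800,600),interpolation=cv2.INTER_CUBIC))
```

```text
t 9.8 tip x,y,h [-52.9  -0.6  22.5] tilt/roll/yaw [-15.8   -0.13  -0.03] F [-0.4 -0.  -1.5] tau [ 0.    0.34 -0.02]
t 9.8 rot units [-0.034  0.021  0.001] shift in target axes [-0.01  -0.095  0.734] cur axes [-0.008 -0.093  0.734]
[-1.15  0.45  0.9   1.95 -0.44  0.67  0.02]
```

View pics/w4.png

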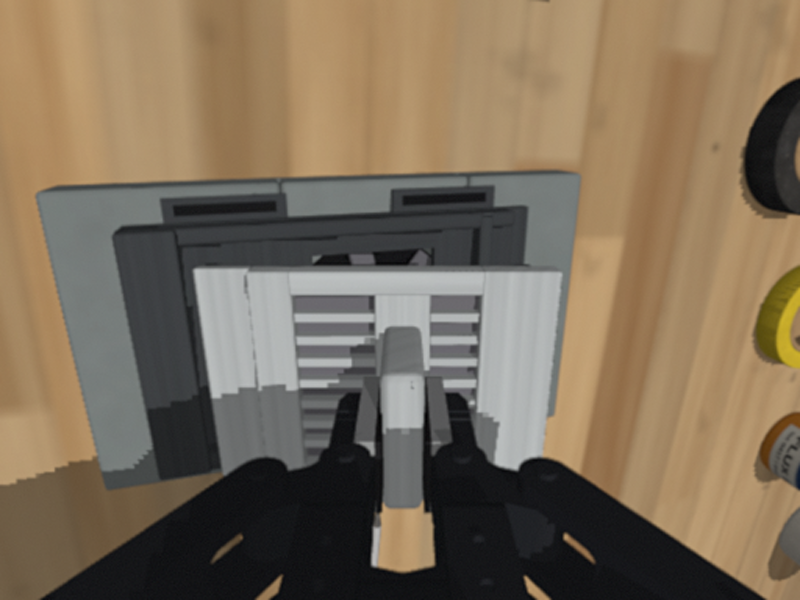

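The wrist view shows the tongue edge at column 197, just past the lip edge (180–205), and the far rim short of and above the catch. Next I go down and feel for the floor.

Call:
play_rows --increments "1 0 -.09 .3 -.03 .02 0;1 0 0 .3 0 0 0;1 0 0 .13 0 0 0;1 0 0 0 0 0 0;1 0 0 0 0 0 0"

```text
clock: 10.45
eef_pos: [0.5391, 0.1976, 0.0643]
tcp_rot: [0.683, 0.717, 0.103, 0.096]
wrist_force: [-0.0, -0.1, -2.0]
width: 0.127
finger_force: 61.3
```

```bash
python3 -c "
from h import *
where();go(-50,1,16)"
```

```text
t 10.45 tip x,y,h [-50.1   2.    6.1] tilt/roll/yaw [-16.16   0.19   0.22] F [-0.  -0.1 -2. ] tau [0.   0.37 0.03]
t 10.45 rot units [ 0.026 -0.041  0.026] shift in target axes [-0.118 -0.049  0.204] cur axes [-0.119 -0.05   0.203]
```

Call:
play_rows --increments "1 -.118 -.02 .04 0 -.03 .02;1 0 0 0 0 0 0;1 0 0 0 0 0 0"

```text
clock: 10.75
eef_pos: [0.5391, 0.1945, 0.0633]
tcp_rot: [0.684, 0.716, 0.102, 0.097]
wrist_force: [0.2, 0.5, -1.0]
width: 0.127
finger_force: 61.3
```

```bash
python3 -c "
from h import *
where();go(-50,1,16)"
```

```text
t 10.75 tip x,y,h [-50.3  -1.    5.1] tilt/roll/yaw [-16.16   0.06   0.02] F [ 0.2  0.5 -1. ] tau [-0.02  0.39  0.05]
t 10.75 rot units [ 0.026 -0.011  0.001] shift in target axes [ 0.007 -0.031  0.167] cur axes [ 0.007 -0.031  0.167]
```

Call:
play_rows --increments "1 0 -.011 .038 0 0 0;1 0 -.011 .038 0 0 0;1 0 -.011 .038 0 0 0;1 0 -.011 .038 0 0 0;1 0 0 0 0 0 0"

```text
clock: 11.25
eef_pos: [0.5389, 0.1945, 0.059]
tcp_rot: [0.684, 0.716, 0.102, 0.097]
wrist_force: [0.0, -0.3, -0.7]
width: 0.13
finger_force: 61.3
```

Call:
play_rows --increments "1 0 -.005 .019 0 0 0;1 0 0 0 0 0 0"

```text
clock: 11.45
eef_pos: [0.539, 0.1945, 0.0586]
tcp_rot: [0.684, 0.716, 0.102, 0.097]
wrist_force: [-0.1, -0.4, -1.5]
width: 0.127
finger_force: 61.3
```

Call:
play_rows --increments "1 0 -.005 .019 0 0 0;1 0 0 0 0 0 0"

```text
clock: 11.65
eef_pos: [0.5391, 0.1946, 0.0582]
tcp_rot: [0.684, 0.716, 0.102, 0.097]
wrist_force: [1.0, 0.1, -1.3]
width: 0.127
finger_force: 61.3
```

```bash
python3 -c "
from h import *
where()"
```

```text
t 11.65 tip x,y,h [-50.3  -0.9   0. ] tilt/roll/yaw [-16.16   0.05   0.04] F [ 1.   0.  -1.3] tau [-0.04  0.33 -0.02]
```

Call:
play_rows --increments "1 0 -.005 .019 0 0 0;1 0 0 0 0 0 0"

```text
clock: 11.85
eef_pos: [0.5392, 0.1946, 0.058]
tcp_rot: [0.684, 0.716, 0.102, 0.097]
wrist_force: [-1.2, -0.8, 0.7]
width: 0.129
finger_force: 61.7
```

Call:
play_rows --increments "1 0 -.005 .019 0 0 0;1 0 0 0 0 0 0"

```text
clock: 12.05
eef_pos: [0.5394, 0.1946, 0.0577]
tcp_rot: [0.684, 0.716, 0.102, 0.097]
wrist_force: [-1.2, -0.5, 4.3]
width: 0.127
finger_force: 62.3
```

```bash
python3 -c "
from h import *
where()"
```

```text
t 12.05 tip x,y,h [-50.   -0.9  -0.5] tilt/roll/yaw [-16.18   0.08   0.04] F [-1.2 -0.5  4.3] tau [-0.1   0.73  0.  ]
```

Floor felt at h≈-0.2 mm. I'll raise slightly and slide towards the wall.

Call:
play_rows --increments "1 0 .018 -.067 0 0 0;1 0 -.039 -.011 0 0 0;1 0 -.039 -.011 0 0 0;1 0 -.039 -.011 0 0 0;1 0 -.039 -.011 0 0 0;1 0 -.039 -.011 0 0 0;1 0 -.039 -.011 0 0 0;1 0 -.039 -.011 0 0 0;1 0 -.039 -.011 0 0 0;1 0 0 0 0 0 0"

```text
clock: 13.05
eef_pos: [0.5307, 0.1942, 0.0589]
tcp_rot: [0.684, 0.716, 0.102, 0.097]
wrist_force: [-0.5, 0.5, -1.2]
width: 0.129
finger_force: 61.3
```

```bash
python3 -c "
from h import *
where()"
```

```text
t 13.05 tip x,y,h [-58.7  -0.9   0.7] tilt/roll/yaw [-16.14   0.06   0.04] F [-0.5  0.5 -1.2] tau [-0.04  0.35 -0.  ]
```

Free so far; continue slowly in 1 mm steps.

Call:
play_rows --increments "1 0 -.039 -.011 0 0 0;1 0 -.039 -.011 0 0 0;1 0 -.039 -.011 0 0 0;1 0 0 0 0 0 0"

```text
clock: 13.45
eef_pos: [0.5277, 0.194, 0.0588]
tcp_rot: [0.684, 0.716, 0.102, 0.097]
wrist_force: [0.3, -0.1, -2.1]
width: 0.125
finger_force: 61.3
```

Call:
play_rows --increments "1 0 -.039 -.011 0 0 0;1 0 -.039 -.011 0 0 0;1 0 0 0 0 0 0"

```text
clock: 13.75
eef_pos: [0.5257, 0.1939, 0.0588]
tcp_rot: [0.684, 0.716, 0.102, 0.097]
wrist_force: [0.1, 0.4, -1.1]
width: 0.126
finger_force: 61.3
```

Call:
play_rows --increments "1 0 -.039 -.011 0 0 0;1 0 -.039 -.011 0 0 0;1 0 0 0 0 0 0"

```text
clock: 14.05
eef_pos: [0.5237, 0.1938, 0.0588]
tcp_rot: [0.684, 0.716, 0.102, 0.097]
wrist_force: [0.3, 0.4, -0.7]
width: 0.128
finger_force: 61.3
```

```bash
python3 -c "
from h import *
where()"
```

```text
t 14.05 tip x,y,h [-65.7  -0.9   0.7] tilt/roll/yaw [-16.14   0.05   0.04] F [ 0.3  0.4 -0.7] tau [-0.07  0.39 -0.  ]
```

Call:
play_rows --increments "1 0 -.039 -.011 0 0 0;1 0 0 0 0 0 0"

```text
clock: 14.25
eef_pos: [0.5234, 0.1938, 0.0591]
tcp_rot: [0.684, 0.716, 0.102, 0.097]
wrist_force: [1.8, 0.5, -2.9]
width: 0.129
finger_force: 61.2
```

Call:
play_rows --increments "1 0 -.039 -.011 0 0 0;1 0 0 0 0 0 0"

```text
clock: 14.45
eef_pos: [0.5232, 0.1938, 0.0595]
tcp_rot: [0.684, 0.716, 0.103, 0.098]
wrist_force: [3.6, 1.2, -3.1]
width: 0.131
finger_force: 61.0
```

Call:
play_rows --increments "1 0 -.02 -.005 0 0 0;1 0 0 0 0 0 0"

```text
clock: 14.65
eef_pos: [0.523, 0.1938, 0.0596]
tcp_rot: [0.684, 0.716, 0.103, 0.098]
wrist_force: [5.4, 1.0, -4.5]
width: 0.129
finger_force: 60.6
```

Call:
play_rows --increments "1 0 .05 .015 0 0 0;1 0 .05 .015 0 0 0;1 0 0 0 0 0 0"

```text
clock: 14.95
eef_pos: [0.5235, 0.1938, 0.0587]
tcp_rot: [0.684, 0.716, 0.102, 0.096]
wrist_force: [1.5, 0.1, -0.0]
width: 0.127
finger_force: 61.4
```

```bash
python3 -c "
from h import *
where();go(-65.5,.3,16)"
```

```text
t 14.95 tip x,y,h [-65.9  -0.9   0.5] tilt/roll/yaw [-16.08   0.06   0.03] F [ 1.5  0.1 -0. ] tau [-0.01 -0.   -0.04]
t 14.95 rot units [ 0.014 -0.011  0.003] shift in target axes [0.004 0.013 0.017] cur axes [0.004 0.013 0.017]
```

Slot end felt at tip x≈-66. I'll back off 0.6 mm and swing down about the tongue tip to about 9°.

Call:
play_rows --increments "1 0 .024 .01 0 0 0;1 0 .011 .047 .167 0 0;1 0 .011 .047 .167 0 0;1 0 .011 .047 .167 0 0;1 0 .011 .047 .167 0 0;1 0 0 0 0 0 0"

```text
clock: 15.55
eef_pos: [0.5273, 0.1938, 0.0543]
tcp_rot: [0.687, 0.719, 0.076, 0.073]
wrist_force: [0.7, -0.1, -0.9]
width: 0.127
finger_force: 61.3
```

```bash
python3 -c "
from h import *
where()"
```

```text
t 15.55 tip x,y,h [-64.3  -1.1   0.4] tilt/roll/yaw [-1.211e+01  2.000e-02  1.000e-02] F [ 0.7 -0.1 -0.9] tau [-0.03  0.32  0.03]
```

Call:
play_rows --increments "1 0 -.027 -.004 0 0 0;1 0 .011 .047 .167 0 0;1 0 .011 .047 .167 0 0;1 0 .011 .047 .167 0 0;1 0 0 0 0 0 0"

```text
clock: 16.05
eef_pos: [0.5284, 0.1939, 0.0511]
tcp_rot: [0.688, 0.721, 0.058, 0.055]
wrist_force: [0.1, -0.7, -0.6]
width: 0.126
finger_force: 61.3
```

Call:
play_rows --increments "1 0 .011 .047 .167 0 0;1 0 0 0 0 0 0"

```text
clock: 16.25
eef_pos: [0.5279, 0.194, 0.0497]
tcp_rot: [0.689, 0.722, 0.051, 0.048]
wrist_force: [-1.4, -0.0, -1.1]
width: 0.13
finger_force: 61.4
```

```bash
python3 -c "
from h import *
where()"
```

```text
t 16.25 tip x,y,h [-65.7  -0.9   0.3] tilt/roll/yaw [-8.05  0.04  0.04] F [-1.4  0.  -1.1] tau [0.02 0.4  0.06]
```

Call:
play_rows --increments "1 0 .011 .047 .167 0 0;1 0 0 0 0 0 0"

```text
clock: 16.45
eef_pos: [0.5285, 0.1941, 0.0487]
tcp_rot: [0.689, 0.722, 0.045, 0.042]
wrist_force: [-1.4, 0.4, -1.9]
width: 0.126
finger_force: 61.4
```

Call:
play_rows --increments "1 0 .011 .047 .167 0 0;1 0 0 0 0 0 0"

```text
clock: 16.65
eef_pos: [0.529, 0.1942, 0.0476]
tcp_rot: [0.689, 0.722, 0.039, 0.036]
wrist_force: [-1.2, 1.0, -0.5]
width: 0.125
finger_force: 61.5
```

```bash
python3 -c "
from h import *
where()"
```

```text
t 16.65 tip x,y,h [-65.4  -0.8   0.4] tilt/roll/yaw [-6.08  0.05  0.04] F [-1.2  1.  -0.5] tau [0.09 0.48 0.04]
```

Call:
play_rows --increments "1 0 .011 .047 .167 0 0;1 0 0 0 0 0 0"

```text
clock: 16.85
eef_pos: [0.5293, 0.1942, 0.0463]
tcp_rot: [0.69, 0.723, 0.032, 0.03]
wrist_force: [-2.3, 0.7, -0.9]
width: 0.132
finger_force: 61.5
```

Call:
play_rows --increments "1 0 .011 .047 .167 0 0;1 0 0 0 0 0 0"

```text
clock: 17.05
eef_pos: [0.5296, 0.1941, 0.045]
tcp_rot: [0.69, 0.723, 0.026, 0.024]
wrist_force: [-1.9, 1.2, -2.4]
width: 0.128
finger_force: 61.2
```

```bash
python3 -c "
from h import *
where()"
```

```text
t 17.05 tip x,y,h [-65.6  -0.9   0.1] tilt/roll/yaw [-4.05  0.03  0.04] F [-1.8  1.3 -2.4] tau [0.08 0.62 0.06]
```

Call:
play_rows --increments "1 0 .011 .047 .167 0 0;1 0 0 0 0 0 0"

```text
clock: 17.25
eef_pos: [0.5302, 0.1941, 0.044]
tcp_rot: [0.69, 0.723, 0.02, 0.018]
wrist_force: [-2.2, 0.1, -1.1]
width: 0.128
finger_force: 61.2
```

Call:
play_rows --increments "1 0 .011 .047 .167 0 0;1 0 0 0 0 0 0"

```text
clock: 17.45
eef_pos: [0.5307, 0.1941, 0.043]
tcp_rot: [0.69, 0.723, 0.013, 0.012]
wrist_force: [-1.8, 1.3, -0.9]
width: 0.128
finger_force: 61.2
```

Run:
```python
from h import *
from workcell import *
where()
g=grab_frame("wrist");np.savez("wrist5.npz",**g)
cv2.imwrite("pics/w5.png",cv2.resize(g['frame'][:,:,::-1],(800,600),interpolation=cv2.INTER_CUBIC))
```

```text
t 17.45 tip x,y,h [-65.2  -1.    0.3] tilt/roll/yaw [-2.09  0.04  0.03] F [-1.7  1.4 -0.9] tau [0.04 0.54 0.05]
```

View pics/w5.png

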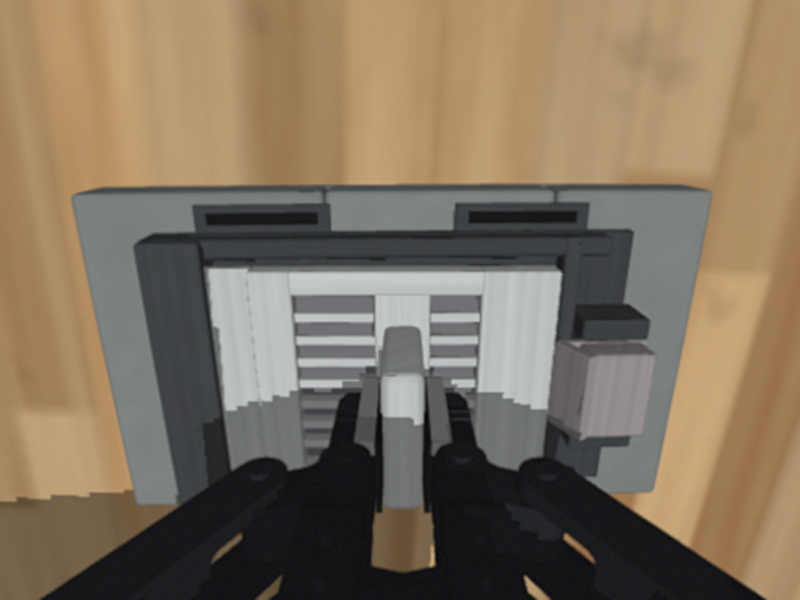

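The frame lies between the rails with its tongue under the lip (column 210). Its far edge (560) is against the catch at (555,380). I'll finish the swing in the grip.

Call:
play_rows --increments "1 0 .011 .047 .167 0 0;1 0 0 0 0 0 0"

```text
clock: 17.7
eef_pos: [0.5311, 0.1942, 0.0419]
tcp_rot: [0.69, 0.723, 0.007, 0.006]
wrist_force: [-1.7, 1.0, -2.2]
width: 0.129
finger_force: 61.2
```

Call:
play_rows --increments "1 0 .011 .047 .167 0 0;1 0 0 0 0 0 0"

```text
clock: 17.9
eef_pos: [0.5325, 0.194, 0.0411]
tcp_rot: [0.691, 0.723, 0.002, 0.001]
wrist_force: [-0.3, -0.1, -1.2]
width: 0.133
finger_force: 61.3
```

```bash
python3 -c "
from h import *
where()"
```

```text
t 17.9 tip x,y,h [-64.   -1.1   0.6] tilt/roll/yaw [-0.23  0.03  0.02] F [-0.3 -0.  -1.2] tau [ 0.02  0.   -0.  ]
```

Force and moment dropped: the catch has probably snapped. I'll lower the last millimetre gently, release and retreat.

Call:
play_rows --increments "1 0 0 .02 .03 0 0;1 0 0 .02 0 0 0;1 0 0 0 0 0 0"

```text
clock: 18.2
eef_pos: [0.5319, 0.1941, 0.0403]
tcp_rot: [0.69, 0.723, 0.001, -0.0]
wrist_force: [0.4, 0.5, -1.1]
width: 0.125
finger_force: 61.5
```

Call:
play_rows --increments ".6 0 0 0 0 0 0;.6 0 0 0 0 0 0;.6 0 0 0 0 0 0;.6 0 0 0 0 0 0;.6 0 0 -.1 0 0 0;.6 0 0 -.8 0 0 0;.6 0 0 -1 0 0 0;.6 0 0 -1 0 0 0;.6 0 0 -1 0 0 0;.6 0 0 0 0 0 0"

```text
clock: 19.2
eef_pos: [0.534, 0.1944, 0.1412]
tcp_rot: [0.69, 0.723, 0.003, 0.001]
wrist_force: [1.6, -0.5, -0.0]
width: 0.401
finger_force: 0.0
```

Run:
```python
from h import *
from workcell import *
where();s=state();print(s['eef_pos'],s['width'])
g=grab_frame("wrist");np.savez("wrist6.npz",**g)
f=g['frame'][:,:,::-1]
cv2.imwrite("pics/w6.png",cv2.resize(f,(800,600),interpolation=cv2.INTER_CUBIC))
```

```text
t 19.2 tip x,y,h [-62.4  -0.8 100.6] tilt/roll/yaw [-0.36  0.19  0.03] F [ 1.6 -0.5 -0. ] tau [-0.06 -0.03  0.02]
[0.53403639 0.19437486 0.14124168] 0.4009921172619989
```

View pics/w6.png

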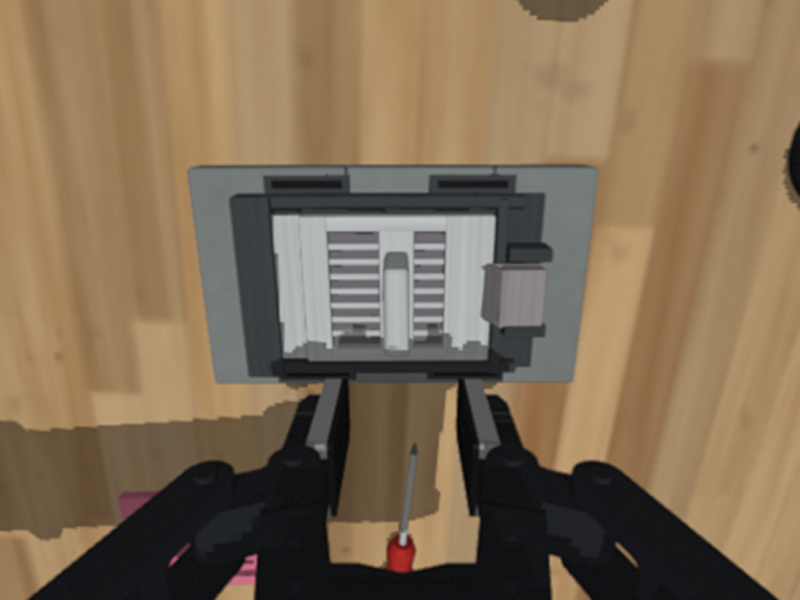

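The frame is seated: edges at columns 273–495 under the lip, with the catch nose (484,290) overlapping the rim edge (493). As a check, I compare the catch's position relative to the lip with the shut one in the earlier picture.

Run:
```python
from h import *
def rel(g,uv,z):return (R.from_euler('z',-H['yaw']).apply(unproj(g,uv,z)-[*H['p'],0])*1000).round(1)
g3,g6=load("wrist3"),load("wrist6")
c3=lambda a:np.array(a)/2+[50,0];c6=lambda a:np.array(a)*.64
for n,g,c,bl,lip in(("w3",g3,c3,[(682,128),(675,205)],[(351,48),(357,272)]),("w6",g6,c6,[(547,266),(543,325)],[(271,212),(281,358)])):
    print(n,"rear",rel(g,c(bl),.049)[:,:2].tolist(),"lip",rel(g,c(lip),.036)[:,:2].tolist())
hs,e=fit(g6,[(-106,62,20),(106,62,20),(106,-62,20),(-106,-62,20)],c6([(190,169),(596,168),(575,381),(216,382)]),[.5256,.1939,.0422]);print(hs.round(4),e.round(1))
fr=rel(g6,c6([(495,214),(489,361)]),.032);print("frame far edge",fr[:,:2].tolist())
```

```text
w3 rear [[74.4, 15.0], [75.1, -15.3]] lip [[-59.5, 46.5], [-60.2, -45.1]]
w6 rear [[74.2, 18.4], [75.0, -12.3]] lip [[-59.7, 42.4], [-60.9, -36.4]]
[0.5299 0.1956 0.0485] [-3.1 -0.7  3.6 -0.9  0.3  1.5 -0.8  2. ]
frame far edge [[50.8, 40.6], [52.3, -40.5]]
```

The catch's rear face stands where it stood when shut (74.6 vs 74.8 mm), so it has snapped. Handing in.

```bash
python3 -c "
from workcell import *
print(job_done())"
```

```text
the job is handed in; nothing more can be done
None
```

The filter frame is fitted in the bay: tongue under the lip, frame flat, and the catch, by my camera check, shut over the far rim. I handed the job in at about 19 s with the gripper clear; no verdict was returned.

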